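# Feel out and load the watch-parts tray

## Robot

A 6-joint arm with a two-finger parallel gripper is mounted at the origin on the work surface. World frame = base frame: x ahead of the robot, y to its left, z up, the work surface at z = 0. Lengths are in m, angles in rad, forces in N, time in s.
With the tool pointing down it reaches from about 0.375 to 0.925 m from the base axis. Payload 5.7 kg.
Tool frame: the origin (TCP) lies midway between the tips of the shut fingers; the grasp point (between the pads) lies 19 mm behind it; z points along the fingers, x is the direction in which the jaws open and shut, and the axes are right-handed (so a half turn about z gives the same grasp; the last joint's range is limited). The gripper opens to 88 mm and grips with 3 to 60 N. Pads are 20 mm wide; open, the fingers measure 115 mm over their backs; the gripper's body (75 mm by 178 mm) begins 61 mm behind the grasp point.
Start: joints at [0.999, 0.359, 1.51, -0, 1.272, -0.115], TCP at [0.265, 0.538, 0.187] pointing down, gripper open.
Joint ranges: [-2.97, 2.97], [-1.01, 2.36], [0.21, 2.38], [-0.96, 4.11], [0.2, 2.71], [-2.98, 2.98]. Speed limits (rad/s): [2.39, 2.39, 3.14, 3.14, 3.14, 3.14].

## Interface

Orientations are given as a unit quaternion [x, y, z, w].
In Python, from bench import move_ptp, servo_line, goto_joints, move_gripper, sleep, inverse_kinematics, capture, PlanningError, close_job, spot_in, silhouettes, current_clock, current_joint_pos, current_qvel, current_joint_torque, current_position, current_orientation, current_force, current_torque, current_finger_gap gives the robot as it stands. Calls block until the motion is done:
- move_ptp(position, orientation): joint-space move of the TCP to a pose.
- servo_line(position, orientation=None, rate=0.15, contact_N=None): straight line of the TCP; orientation=None keeps the orientation; rate is the mean speed in m/s. With contact_N (N) it stops when the force on the tool has changed by that much, and returns True; else False.
- goto_joints(angles): joint-space move.
- move_gripper(opening): finger opening in m; the grip force is fixed at half the most; returns when the fingers have stopped.
- sleep(seconds).
- inverse_kinematics(position, orientation): joint angles nearest the present ones, or None.
- capture(name): name is "scene" or "top" or "wrist"; returns a dict with "image" (420x560x3 uint8, blue, green, red), "range_z" (420x560 float32, m along the optical axis (not along the pixel's ray), 0 where there is no reading), "intrinsics" (3x3 intrinsics, pixels), "R" (3x3) and "t" (3): a world point X has camera coordinates R X + t. Camera axes: x right, y down, z forward; pixel columns grow to the right and rows downward; lengths in m; the calibration is good to about 2 mm. A picture is of the moment at which its call begins.
A pose or a line that the arm cannot do raises PlanningError and nothing moves.
- close_job(): hands the job in, once; it reports no verdict.
Trained networks look in the newest picture that a camera, given by its name, has taken for a name from the list of things; names that differ only in an ending like _2 or _b are one class to them, and where a whole thing is asked for, a point or a joint stands for the part that bears it (a point fixed in the world has none). Each returns a list of dicts, best first, with "conf" (0 to 1); they miss things now and then, are a little off and sometimes report something else, mostly with a low value. They report only what shows in the picture. A call takes as long as a camera call. They do not tell look-alikes from the thing itself.
- spot_in(camera, query): "xy" ([column, row] in pixels, amid what is visible of it).
- silhouettes(camera, query): "region" (420x560 bool, what is visible of it) and "xy" ([column, row] in pixels, amid what is visible of it).
Readings, each from a call of its own:
- current_clock(): time.
- current_joint_pos(): joint angles.
- current_qvel(): joint speeds.
- current_joint_torque(): joint torques, N m.
- current_position(): TCP position.
- current_orientation(): TCP orientation.
- current_force(): force on the tool from outside, world axes, zero at the start.
- current_torque(): the same for the moment, N m.
- current_finger_gap(): finger opening in m.
Only numpy, scipy, OpenCV 4.12 (cv2) and the standard library are available. Lean on these libraries where they do the work, as an engineer would, in place of code of your own. Each camera call takes 0.05 s, during which the arm holds its last target.

## Task

Find the four empty cells of the grey watch-parts tray by feel: press on the white floor caps, one after another; the cap of an empty cell goes down to its stop and stays there, the cap of a taken cell does not give. Only when all four empty cells are open, stand every brass canister upright in an opened cell of its own, resting on the lowered cap; last, press the red lock lever at the end of the tray down until it clicks and stays down, and leave the other things on the bench where they are.

Things in the scene. Friction and masses are not known exactly. Their poses are not given: they have to be found in the camera images.
- tray: Grey watch-parts tray, fixed, 138 x 234 x 28 mm (x, y, z); origin at the centre of its underside on the bench, x away from the robot, y along its length; 2 x 4 square cells 46 mm wide, lock lever at the -y end. Cell centres: cells 0 1 2 3 (near row) x = -34 mm, y = 84, 28, -28, -84 mm; cells 4 5 6 7 (far row) x = +34 mm, same y. Four of the eight are taken; nothing shows which.
- cell0 (a point): centre of cell 0 (near row, +y end) at rim height, 28 mm above the bench. The top of a white floor cap (43 mm square) is 7 mm above the rim when up, 7 mm below it when down
- cell3 (a point): centre of cell 3 (near row, -y end) at rim height, 28 mm above the bench. Walls between cells: 10 mm along the tray y, 22 mm along its x
- floor0 (a joint): how far the white floor cap of cell 0 is pressed down, m: 0 up, 0.014 down. If the cell is empty the cap slides down stiffly (2.5 N, so a canister alone does not push it) and stays where it is left; if taken (a hidden box lies under the cap) it moves 1 to 2 mm at most
- floor1 (a joint): how far the white floor cap of cell 1 is pressed down, m: 0 up, 0.014 down. If the cell is empty the cap slides down stiffly (2.5 N, so a canister alone does not push it) and stays where it is left; if taken (a hidden box lies under the cap) it moves 1 to 2 mm at most
- floor2 (a joint): how far the white floor cap of cell 2 is pressed down, m: 0 up, 0.014 down. If the cell is empty the cap slides down stiffly (2.5 N, so a canister alone does not push it) and stays where it is left; if taken (a hidden box lies under the cap) it moves 1 to 2 mm at most
- floor3 (a joint): how far the white floor cap of cell 3 is pressed down, m: 0 up, 0.014 down. If the cell is empty the cap slides down stiffly (2.5 N, so a canister alone does not push it) and stays where it is left; if taken (a hidden box lies under the cap) it moves 1 to 2 mm at most
- floor4 (a joint): how far the white floor cap of cell 4 is pressed down, m: 0 up, 0.014 down. If the cell is empty the cap slides down stiffly (2.5 N, so a canister alone does not push it) and stays where it is left; if taken (a hidden box lies under the cap) it moves 1 to 2 mm at most
- floor5 (a joint): how far the white floor cap of cell 5 is pressed down, m: 0 up, 0.014 down. If the cell is empty the cap slides down stiffly (2.5 N, so a canister alone does not push it) and stays where it is left; if taken (a hidden box lies under the cap) it moves 1 to 2 mm at most
- floor6 (a joint): how far the white floor cap of cell 6 is pressed down, m: 0 up, 0.014 down. If the cell is empty the cap slides down stiffly (2.5 N, so a canister alone does not push it) and stays where it is left; if taken (a hidden box lies under the cap) it moves 1 to 2 mm at most
- floor7 (a joint): how far the white floor cap of cell 7 is pressed down, m: 0 up, 0.014 down. If the cell is empty the cap slides down stiffly (2.5 N, so a canister alone does not push it) and stays where it is left; if taken (a hidden box lies under the cap) it moves 1 to 2 mm at most
- lever (a joint): angle of the lock lever, rad: 0 up (raised 0.52 rad, sprung), 0.52 fully down (level). Its hinge is at the far (+x) end, along the tray y, 30 mm above the bench; it takes about 1 N at the pad at first, up to 5 to 8 N near 0.3 to 0.4 rad, and past 0.48 rad a ball detent holds it down
- lever_pad (a point): middle of the top of the red pad (34 x 30 mm) at the free, near end of the lock lever, 85 mm from the hinge axis; the pad moves down about 42 mm and about 14 mm toward the tray -x when the lever is pressed; its top is then 35 mm above the bench
- canister0_center (a point): centre of a closed metal canister standing on the bench: cylinder 38 mm in diameter, 48 mm high, brass below and steel lid above, about 0.11 kg; this point is half-way up, z is its axis. None if this canister is absent
- canister1_center (a point): centre of a closed metal canister standing on the bench: cylinder 38 mm in diameter, 48 mm high, brass below and steel lid above, about 0.11 kg; this point is half-way up, z is its axis. None if this canister is absent
- canister2_center (a point): centre of a closed metal canister standing on the bench: cylinder 38 mm in diameter, 48 mm high, brass below and steel lid above, about 0.11 kg; this point is half-way up, z is its axis. None if this canister is absent
- canister3_center (a point): centre of a closed metal canister standing on the bench: cylinder 38 mm in diameter, 48 mm high, brass below and steel lid above, about 0.11 kg; this point is half-way up, z is its axis. None if this canister is absent
- screwdriver: small screwdriver lying on the bench, 130 mm long, a bystander; origin under its middle
- dome: clear glass dust dome with a knob, 90 mm across, 80 mm high, a bystander; origin at the centre of its underside
- loupe: black eye loupe, 36 mm across, 28 mm high, a bystander; origin at the centre of its underside
- oiler: small amber oil jar with a green cap, 28 mm across, 45 mm high, a bystander; origin at the centre of its underside
- watch: steel watch case without strap, 38 mm across, 9 mm high, lying flat, a bystander; origin at the centre of its underside
There are look-alikes about, which are no part of the job. Leave any purple look-alike of the part that bears canister1_center alone.

How it is judged:
On the way, in this order (a step that is already met when the one before it is completed fails the run):
1. all four empty cells are open (caps pushed down) while the canisters are still beside the tray ((value of joint each of floor4, floor5, floor6, floor7 above 0.011 m or ((value of joint floor0 above 0.011 m or value of joint floor1 above 0.011 m or value of joint floor2 above 0.011 m or value of joint floor3 above 0.011 m) and (value of joint each of floor4, floor5, floor6 above 0.011 m or value of joint each of floor4, floor5, floor7 above 0.011 m or value of joint each of floor4, floor6, floor7 above 0.011 m or value of joint each of floor5, floor6, floor7 above 0.011 m)) or ((value of joint each of floor0, floor1 above 0.011 m or value of joint each of floor0, floor2 above 0.011 m or value of joint each of floor0, floor3 above 0.011 m or value of joint each of floor1, floor2 above 0.011 m or value of joint each of floor1, floor3 above 0.011 m or value of joint each of floor2, floor3 above 0.011 m) and (value of joint each of floor4, floor5 above 0.011 m or value of joint each of floor4, floor6 above 0.011 m or value of joint each of floor4, floor7 above 0.011 m or value of joint each of floor5, floor6 above 0.011 m or value of joint each of floor5, floor7 above 0.011 m or value of joint each of floor6, floor7 above 0.011 m)) or ((value of joint each of floor0, floor1, floor2 above 0.011 m or value of joint each of floor0, floor1, floor3 above 0.011 m or value of joint each of floor0, floor2, floor3 above 0.011 m or value of joint each of floor1, floor2, floor3 above 0.011 m) and (value of joint floor4 above 0.011 m or value of joint floor5 above 0.011 m or value of joint floor6 above 0.011 m or value of joint floor7 above 0.011 m)) or value of joint each of floor0, floor1, floor2, floor3 above 0.011 m) and value of joint lever below 0.15 rad and y of each of canister0_center, canister1_center, canister2_center, canister3_center in the frame of tray above 0.125 m), for 0.2 s.
2. every canister stands in an opened cell, the lock lever still up ((value of joint each of floor4, floor5, floor6, floor7 above 0.011 m or ((value of joint floor0 above 0.011 m or value of joint floor1 above 0.011 m or value of joint floor2 above 0.011 m or value of joint floor3 above 0.011 m) and (value of joint each of floor4, floor5, floor6 above 0.011 m or value of joint each of floor4, floor5, floor7 above 0.011 m or value of joint each of floor4, floor6, floor7 above 0.011 m or value of joint each of floor5, floor6, floor7 above 0.011 m)) or ((value of joint each of floor0, floor1 above 0.011 m or value of joint each of floor0, floor2 above 0.011 m or value of joint each of floor0, floor3 above 0.011 m or value of joint each of floor1, floor2 above 0.011 m or value of joint each of floor1, floor3 above 0.011 m or value of joint each of floor2, floor3 above 0.011 m) and (value of joint each of floor4, floor5 above 0.011 m or value of joint each of floor4, floor6 above 0.011 m or value of joint each of floor4, floor7 above 0.011 m or value of joint each of floor5, floor6 above 0.011 m or value of joint each of floor5, floor7 above 0.011 m or value of joint each of floor6, floor7 above 0.011 m)) or ((value of joint each of floor0, floor1, floor2 above 0.011 m or value of joint each of floor0, floor1, floor3 above 0.011 m or value of joint each of floor0, floor2, floor3 above 0.011 m or value of joint each of floor1, floor2, floor3 above 0.011 m) and (value of joint floor4 above 0.011 m or value of joint floor5 above 0.011 m or value of joint floor6 above 0.011 m or value of joint floor7 above 0.011 m)) or value of joint each of floor0, floor1, floor2, floor3 above 0.011 m) and value of joint lever below 0.15 rad and z of canister0_center in the frame of tray between 0.04 and 0.0485 m and angle between each of canister0_center, canister1_center, canister2_center, canister3_center's own z axis and vertical below 0.12 rad and x of canister0_center in the frame of tray between -0.045 and 0.045 m and y of canister0_center in the frame of tray between -0.095 and 0.095 m and z of canister1_center in the frame of tray between 0.04 and 0.0485 m and x of canister1_center in the frame of tray between -0.045 and 0.045 m and y of canister1_center in the frame of tray between -0.095 and 0.095 m and z of canister2_center in the frame of tray between 0.04 and 0.0485 m and x of canister2_center in the frame of tray between -0.045 and 0.045 m and y of canister2_center in the frame of tray between -0.095 and 0.095 m and z of canister3_center in the frame of tray between 0.04 and 0.0485 m and x of canister3_center in the frame of tray between -0.045 and 0.045 m and y of canister3_center in the frame of tray between -0.095 and 0.095 m), for 0.2 s.
3. the lock lever is pressed down (value of joint lever above 0.44 rad), for 0.2 s.
At the end, for the whole second after the job is handed in: Four floor caps are down (more than 11 mm), every canister present stands upright (within 0.12 rad) at rest on a lowered cap in a cell of its own (its centre 40 to 48.5 mm above the tray underside), and the lock lever stays down by itself (more than 0.44 of 0.52 rad) ((value of joint each of floor4, floor5, floor6, floor7 above 0.011 m or ((value of joint floor0 above 0.011 m or value of joint floor1 above 0.011 m or value of joint floor2 above 0.011 m or value of joint floor3 above 0.011 m) and (value of joint each of floor4, floor5, floor6 above 0.011 m or value of joint each of floor4, floor5, floor7 above 0.011 m or value of joint each of floor4, floor6, floor7 above 0.011 m or value of joint each of floor5, floor6, floor7 above 0.011 m)) or ((value of joint each of floor0, floor1 above 0.011 m or value of joint each of floor0, floor2 above 0.011 m or value of joint each of floor0, floor3 above 0.011 m or value of joint each of floor1, floor2 above 0.011 m or value of joint each of floor1, floor3 above 0.011 m or value of joint each of floor2, floor3 above 0.011 m) and (value of joint each of floor4, floor5 above 0.011 m or value of joint each of floor4, floor6 above 0.011 m or value of joint each of floor4, floor7 above 0.011 m or value of joint each of floor5, floor6 above 0.011 m or value of joint each of floor5, floor7 above 0.011 m or value of joint each of floor6, floor7 above 0.011 m)) or ((value of joint each of floor0, floor1, floor2 above 0.011 m or value of joint each of floor0, floor1, floor3 above 0.011 m or value of joint each of floor0, floor2, floor3 above 0.011 m or value of joint each of floor1, floor2, floor3 above 0.011 m) and (value of joint floor4 above 0.011 m or value of joint floor5 above 0.011 m or value of joint floor6 above 0.011 m or value of joint floor7 above 0.011 m)) or value of joint each of floor0, floor1, floor2, floor3 above 0.011 m) and value of joint lever above 0.44 rad and z of canister0_center in the frame of tray between 0.04 and 0.0485 m and angle between each of canister0_center, canister1_center, canister2_center, canister3_center's own z axis and vertical below 0.12 rad and x of canister0_center in the frame of tray between -0.045 and 0.045 m and y of canister0_center in the frame of tray between -0.095 and 0.095 m and z of canister1_center in the frame of tray between 0.04 and 0.0485 m and x of canister1_center in the frame of tray between -0.045 and 0.045 m and y of canister1_center in the frame of tray between -0.095 and 0.095 m and z of canister2_center in the frame of tray between 0.04 and 0.0485 m and x of canister2_center in the frame of tray between -0.045 and 0.045 m and y of canister2_center in the frame of tray between -0.095 and 0.095 m and z of canister3_center in the frame of tray between 0.04 and 0.0485 m and x of canister3_center in the frame of tray between -0.045 and 0.045 m and y of canister3_center in the frame of tray between -0.095 and 0.095 m and linear speed of each of canister0, canister1, canister2, canister3 below 0.02 m/s); the robot touches nothing.
It fails at once if the screwdriver is moved more than 4 cm (distance of screwdriver from where it was at the start of the episode above 0.04 m).
It fails at once if the glass dome is moved more than 4 cm (distance of dome from where it was at the start of the episode above 0.04 m).
It fails at once if the loupe is moved more than 4 cm (distance of loupe from where it was at the start of the episode above 0.04 m).
It fails at once if the oil jar is moved more than 4 cm (distance of oiler from where it was at the start of the episode above 0.04 m).
It fails at once if the watch is moved more than 4 cm (distance of watch from where it was at the start of the episode above 0.04 m).
Of stored0, stored1, stored2, stored3, stored4, stored5, stored6, stored7 only 4 to 4 are there at a start; the rules pass over those that are not, and their reading is None.
Of canister0, canister1, canister2, canister3 only 2 to 4 are there at a start; the rules pass over those that are not, and their reading is None.
At some moment in a run one of canister0, canister1, canister2, canister3 may be knocked a few centimetres aside while the robot is not near it.
It also fails if it takes over 210 s, if anything falls off the work surface, if the arm or the gripper's body presses on something with over 40 N, if the wrist force passes 120 N, or if a joint passes its speed limit or range.

## Working session

There is one attempt and no reset: what is moved stays moved. The work goes in short steps, each a Python script; the robot and the scene stay as the last script left them, time stands still between calls to the robot, and variables do not carry over. Pictures are saved under pics/ and viewed, and the job is handed in when it is done.

```bash
mkdir -p pics; ls
python3 - <<'E'
from bench import *
import cv2
for n in ["scene","top","wrist"]:
    c=capture(n); cv2.imwrite(f"pics/a_{n}.png",c["image"])
    R,t=c["R"],c["t"]; print(n,c["intrinsics"].tolist(),(-R.T@t).tolist(),R[2].tolist())
print(current_clock(),current_position(),current_orientation(),current_force())
E
```

```text
pics
scene [[443.1448273902385, 0.0, 275.4392787282888], [0.0, 443.1448273902385, 205.26844712567564], [0.0, 0.0, 1.0]] [1.160818018927789, -0.7016453181062523, 0.8715530378040075] [-0.48253709842115067, 0.5670959433258096, -0.6675029136346204]
top [[411.5264730849872, 0.0, 279.44041924500357], [0.0, 411.5264730849872, 215.2954186703199], [0.0, 0.0, 1.0]] [0.43535463156995685, -0.008390781851323276, 0.9748399019097564] [0.18151097605967045, -0.006242511371565409, -0.983369104976174]
wrist [[299.5374465231479, 0.0, 280.570297371733], [0.0, 299.5374465231479, 209.9464959642037], [0.0, 0.0, 1.0]] [0.19359131992624692, 0.5716100156420236, 0.38318558128510105] [0.25663992812572883, -0.1284241537569499, -0.9579369415694511]
0.15 [0.26432084 0.53800937 0.18602623] [ 8.48838087e-01  5.28652466e-01 -6.30257057e-04  2.75439133e-04] [ 0.81370387  0.53976222 -0.38939163]
```

View pics/a_scene.png

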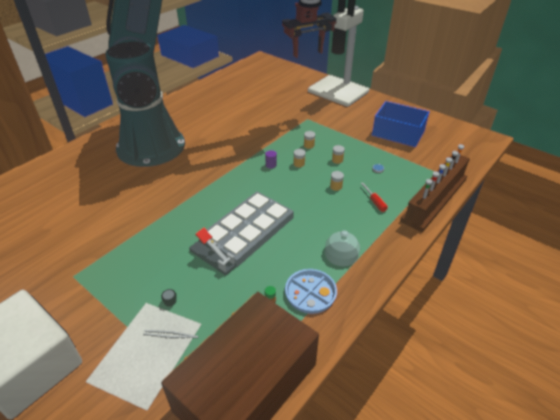

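View pics/a_top.png

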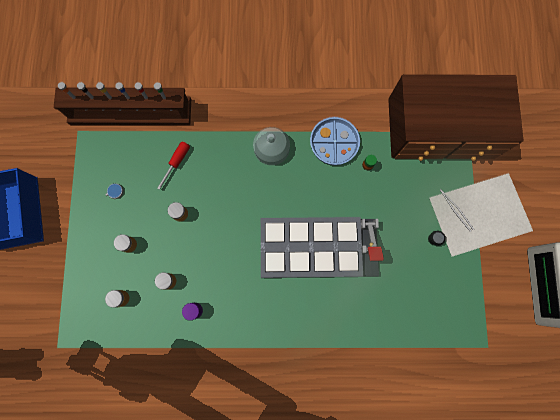

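View pics/a_wrist.png

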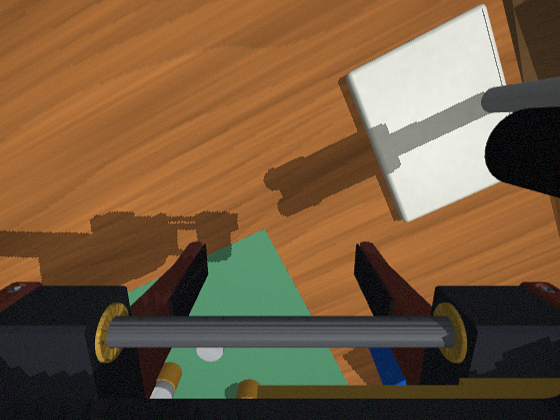

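The top view shows four steel-lidded canisters near (115,299), (163,281), (122,243) and (176,211), with the purple look-alike at (191,311). The tray covers columns 262–362, and the red pad is at (376,254). Next I'll measure their positions.

```bash
cat > h.py <<'E'
from bench import *
import numpy as np, cv2
from scipy.spatial.transform import Rotation as Rot
def cloud(c):
    z=c["range_z"].astype(float); K=c["intrinsics"]; v,u=np.indices(z.shape)
    P=np.stack([(u-K[0,2])/K[0,0]*z,(v-K[1,2])/K[1,1]*z,z],-1)
    W=(P-c["t"])@c["R"]; W[z<=0]=np.nan
    return W
def proj(c,X):
    p=c["intrinsics"]@(c["R"]@np.asarray(X)+c["t"]); return p[:2]/p[2]
def caps(c):
    W=cloud(c); im=c["image"].astype(int)
    m=(im.min(-1)>150)&(W[...,2]<0.05)
    x0=np.array([.3,.62]);m&=(W[...,0]>.3)&(W[...,0]<.7)&(W[...,1]>-.3)&(W[...,1]<.1)
    n,l,s,cc=cv2.connectedComponentsWithStats(m.astype(np.uint8),connectivity=4)
    return [(cc[i],s[i,4],np.nanmedian(W[l==i],0)) for i in range(1,n) if s[i,4]>100]
def lids(c):
    "steel lid tops at z~48mm (standing on bench): (xy, z, npix, bgr)"
    W=cloud(c); out=[]
    m=(W[...,2]>.040)&(W[...,2]<.056)&(W[...,0]<.75)&(W[...,0]>.2)
    n,l,s,cc=cv2.connectedComponentsWithStats(m.astype(np.uint8),connectivity=4)
    for i in range(1,n):
        if 60<s[i,4]<600:
            r=l==i; K=c["intrinsics"]
            out.append((np.round(cc[i]),s[i,4],np.nanmean(W[r],0).round(4),c["image"][r].mean(0).round()))
    return out
def down(yaw):  # jaw (tool x) direction angle in world
    return (Rot.from_euler('z',yaw)*Rot.from_euler('x',np.pi)).as_quat()
E
python3 - <<'E'
from h import *
c=capture("top"); W=cloud(c)
for a in caps(c): print(a[0].round(1),a[1],a[2].round(4))
print('lids')
for a in lids(c): print(*a)
for q in ["canister0_center","lever_pad","dome","loupe","oiler","watch","screwdriver"]:
    for d in silhouettes("top",q)[:6]:
        print(q,round(d["conf"],2),np.round(d["xy"]),np.nanmedian(W[d["region"]],0).round(3),np.nanmax(W[d["region"]][:,2]).round(3))
E
```

```text
[274.5 231.5] 325 [ 0.57   -0.0019  0.0349]
[298.5 231.5] 320 [ 0.5716 -0.0574  0.0349]
[322.5 231.5] 321 [ 0.5701 -0.1144  0.0351]
[346.9 231.6] 331 [ 0.5701 -0.1701  0.0349]
[299.1 261.1] 352 [ 0.503  -0.059   0.0351]
[323.5 261.1] 343 [ 0.5031 -0.1153  0.0352]
[348.  260.7] 341 [ 0.5034 -0.1707  0.035 ]
[274.5 261.5] 324 [ 0.5019 -0.0032  0.0348]
lids
[371. 160.] 91 [ 0.7392 -0.2299  0.0444] [ 51. 110.  35.]
[ 28. 209.] 297 [0.6209 0.5611 0.0481] [48. 20.  8.]
[176. 210.] 218 [0.6178 0.2235 0.0478] [158. 157. 160.]
[122. 243.] 230 [0.5434 0.341  0.0477] [169. 168. 171.]
[541. 286.] 361 [ 0.4474 -0.5977  0.048 ] [26. 26. 28.]
[163. 281.] 237 [0.4581 0.2444 0.0475] [168. 168. 170.]
[114. 299.] 249 [0.4194 0.3506 0.0477] [173. 173. 175.]
[190. 311.] 247 [0.3919 0.1811 0.0477] [133.  51. 103.]
canister0_center 0.69 [117. 299.] [0.421 0.345 0.047] 0.052
canister0_center 0.15 [297. 231.] [ 0.57  -0.057  0.035] 0.04
lever_pad 0.84 [377. 247.] [ 0.527 -0.223  0.071] 0.086
dome 0.87 [270. 145.] [0.773 0.006 0.047] 0.083
loupe 0.75 [434. 237.] [ 0.557 -0.379  0.028] 0.033
loupe 0.66 [373. 248.] [ 0.527 -0.223  0.073] 0.086
oiler 0.67 [367. 161.] [ 0.737 -0.228  0.043] 0.047
watch 0.49 [113. 193.] [0.672 0.382 0.009] 0.015
```

```bash
cat >> h.py <<'E'
def tray_fit(pts):
    "pts: list of (model xy, world xy); returns centre, yaw"
    A=np.array([p[0] for p in pts]);B=np.array([p[1] for p in pts])
    a=A-A.mean(0);b=B-B.mean(0)
    th=np.arctan2((a[:,0]*b[:,1]-a[:,1]*b[:,0]).sum(),(a*b).sum())
    R=np.array([[np.cos(th),-np.sin(th)],[np.sin(th),np.cos(th)]])
    t=B.mean(0)-R@A.mean(0)
    return t,th,B-(A@R.T+t)
CELLS=np.array([[x,y] for x in(-.034,.034) for y in(.084,.028,-.028,-.084)])
E
python3 - <<'E'
from h import *
pts=[]
c=capture("top");W=cloud(c)
for a in caps(c):
    i=np.argmin(np.linalg.norm(CELLS+[.5365,-.0866]-a[2][:2],axis=1)); 
    # use centroid ray at mean
    u,v=a[0]; K=c["intrinsics"]; d=c["R"].T@np.array([(u-K[0,2])/K[0,0],(v-K[1,2])/K[1,1],1]); o=-c["R"].T@c["t"]
    X=o+d*(.035-o[2])/d[2]; pts.append((CELLS[i],X[:2]))
t,th,r=tray_fit(pts); print(t,th,(r*1000).round(1).tolist())
np.save("tray.npy",[*t,th])
for yaw in (0,np.pi,-np.pi/2,np.pi/2):
    for P in ([.57,-.0,.06],[.5,-.17,.06],[.42,.35,.1]):
        print(yaw,P,np.round(inverse_kinematics(P,down(yaw)),2) if inverse_kinematics(P,down(yaw)) is not None else None)
E
```

```text
[ 0.53694701 -0.08660657] 0.007697403491091077 [[-0.6, 0.2], [0.5, -0.6], [0.1, 0.0], [-0.1, 0.7], [0.1, -0.2], [-0.1, -0.0], [0.5, 0.2], [-0.4, -0.3]]
0 [0.57, -0.0, 0.06] [-0.12  0.46  1.71 -0.    0.97 -0.12]
0 [0.5, -0.17, 0.06] [-0.46  0.41  1.8  -0.    0.93 -0.46]
0 [0.42, 0.35, 0.1] [ 0.57  0.38  1.73 -0.    1.04  0.57]
3.141592653589793 [0.57, -0.0, 0.06] None
3.141592653589793 [0.5, -0.17, 0.06] [-0.46  0.41  1.8   0.    0.93  2.68]
3.141592653589793 [0.42, 0.35, 0.1] [ 0.57  0.38  1.73  0.    1.04 -2.57]
-1.5707963267948966 [0.57, -0.0, 0.06] [-0.12  0.46  1.71 -0.    0.97  1.45]
-1.5707963267948966 [0.5, -0.17, 0.06] [-0.46  0.41  1.8  -0.    0.93  1.11]
-1.5707963267948966 [0.42, 0.35, 0.1] [0.57 0.38 1.73 0.   1.04 2.14]
1.5707963267948966 [0.57, -0.0, 0.06] [-0.12  0.46  1.71 -0.    0.97 -1.69]
1.5707963267948966 [0.5, -0.17, 0.06] [-0.46  0.41  1.8   0.    0.93 -2.03]
1.5707963267948966 [0.42, 0.35, 0.1] [ 0.57  0.38  1.73 -0.    1.04 -1.  ]
```

```bash
cat >> h.py <<'E'
def cellw(i,T):
    t,th=T[:2],T[2]; R=np.array([[np.cos(th),-np.sin(th)],[np.sin(th),np.cos(th)]]); return R@CELLS[i]+t
E
python3 - <<'E'
from h import *
T=np.load("tray.npy"); q=down(T[2])
p=current_position(); servo_line([p[0],p[1],.25],rate=.3)
move_gripper(0); print("gap",current_finger_gap())
first=True
for i in [0,1,2,3,7,6,5,4]:
    x,y=cellw(i,T)
    if first: move_ptp([x,y,.08],q); first=False
    servo_line([x,y,.055],q,rate=.15)
    s=servo_line([x,y,.0195],q,rate=.04,contact_N=12)
    z=current_position(); print(i,s,z.round(4),current_force().round(1),"DOWN" if z[2]<.026 else "taken",round(current_clock(),1))
    servo_line([x,y,.055],q,rate=.15)
E
```

```text
gap -6.288393659381305e-05
0 False [ 0.5025 -0.0029  0.0196] [ 0.4 -0.2 -0.5] DOWN 5.8
1 False [ 0.503  -0.059   0.0197] [ 0.6 -0.6  0.2] DOWN 7.8
2 False [ 0.5034 -0.115   0.0197] [-0.2 -0.3 -0.7] DOWN 9.7
3 False [ 0.5038 -0.171   0.0197] [-0.8  0.4  0.2] DOWN 11.7
7 False [ 0.5718 -0.1704  0.0197] [-0.3 -0.2 -0. ] DOWN 13.7
6 False [ 0.5714 -0.1144  0.0197] [ 0.1 -0.4 -0.2] DOWN 15.6
5 False [ 0.571  -0.0584  0.0197] [0.1 0.  0.6] DOWN 17.6
4 False [ 0.5705 -0.0024  0.0197] [0.6 0.7 1.1] DOWN 19.5
```

Run:
```python
from h import *
for n in ["scene","top"]:
    c=capture(n); im=c["image"]
    X=current_position(); u,v=proj(c,X).astype(int); print(n,u,v)
    s=im[max(0,v-100):v+100,max(0,u-130):u+130]; cv2.imwrite(f"pics/b_{n}.png",cv2.resize(s,None,fx=3,fy=3))
print([ (a[0].round(0),a[2].round(4)) for a in caps(capture("top"))])
```

```text
scene 276 204
top 274 230
[(array([296., 232.]), array([ 0.5699, -0.0526,  0.0349])), (array([327., 232.]), array([ 0.5701, -0.1239,  0.0347])), (array([347., 232.]), array([ 0.5701, -0.1704,  0.0349])), (array([348., 261.]), array([ 0.5033, -0.1686,  0.0351])), (array([294., 261.]), array([ 0.5031, -0.0475,  0.0347])), (array([327., 261.]), array([ 0.501 , -0.1225,  0.0349]))]
```

View pics/b_scene.png

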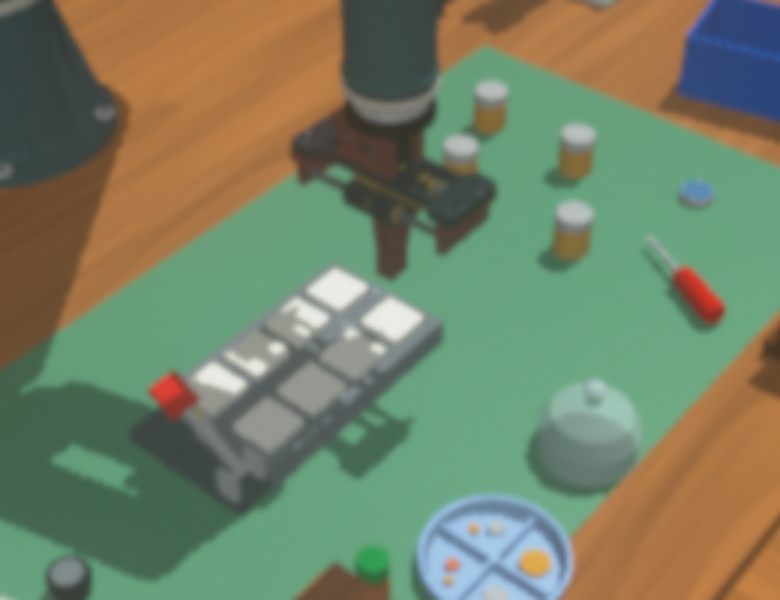

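View pics/b_top.png

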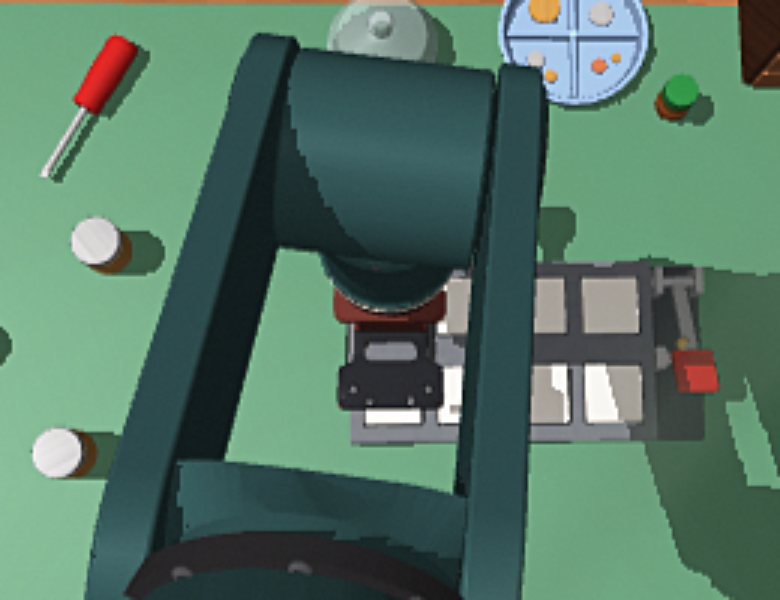

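The finger tips appear about 20 mm above the reported TCP, so nothing has been touched yet. I'll measure the tip position.

Run:
```python
from h import *
c=capture("scene"); W=cloud(c); p=current_position(); print(p, current_finger_gap(),current_joint_pos())
m=(abs(W[...,0]-p[0])<.04)&(abs(W[...,1]-p[1])<.04)&(W[...,2]>.042)&(W[...,2]<.2)
pts=W[m]; print(len(pts))
for z in np.arange(.042,.16,.008):
    s=pts[(pts[:,2]>=z)&(pts[:,2]<z+.008)]
    if len(s): print(round(z,3),len(s),s.min(0).round(3),s.max(0).round(3))
```

```text
[ 0.56947032 -0.00227063  0.05407399] 5.93160176687172e-06 [-1.25267882e-01  4.67208744e-01  1.71472355e+00 -8.53430937e-06
  9.61294505e-01 -1.32929848e-01]
494
0.082 2 [ 0.564 -0.015  0.088] [0.574 0.007 0.09 ]
0.09 22 [ 0.56  -0.016  0.091] [0.579 0.008 0.098]
0.098 22 [ 0.559 -0.016  0.099] [0.579 0.009 0.106]
0.106 24 [ 0.561 -0.016  0.106] [0.58  0.008 0.114]
0.114 24 [ 0.56  -0.018  0.115] [0.58  0.008 0.122]
0.122 21 [ 0.561 -0.016  0.122] [0.581 0.004 0.129]
0.13 31 [ 0.557 -0.017  0.13 ] [0.582 0.004 0.138]
0.138 24 [ 0.56  -0.017  0.139] [0.583 0.008 0.146]
0.146 25 [ 0.557 -0.016  0.146] [0.584 0.002 0.153]
0.154 2 [ 0.582 -0.015  0.157] [ 0.584 -0.013  0.157]
```

Run:
```python
from h import *
T=np.load("tray.npy")
c=capture("wrist"); cv2.imwrite("pics/c_wrist.png",c["image"]); W=cloud(c)
print("cam",(-c["R"].T@c["t"]).round(4), "tip in img",proj(c,current_position()), current_orientation())
for P in ((280,100),(280,30),(150,100),(400,100)): print(P,W[P[1],P[0]].round(4))
K=c["intrinsics"]
# camera-frame distances: nearest things near tip projection
u,v=proj(c,current_position()).astype(int)
if 0<=v<420 and 0<=u<560: print(c["range_z"][v-40:v+60:10,u], (c["R"]@current_position()+c["t"]))
```

```text
cam [0.5693 0.0753 0.2514] tip in img [280.60069232 234.77829628] [ 9.99992160e-01  3.86413555e-03 -8.58682745e-04 -1.02997177e-04]
(280, 100) [5.681e-01 9.040e-02 3.000e-04]
(280, 30) [5.677e-01 1.392e-01 2.000e-04]
(150, 100) [4.654e-01 8.950e-02 1.000e-04]
(400, 100) [ 0.6633  0.0913 -0.0015]
[0.2296782  0.22394483 0.22645476 0.22999986 0.23264459 0.1736138
 0.         0.1496328  0.14090864 0.13686606] [2.14367258e-05 1.75131902e-02 2.11255576e-01]
```

View pics/c_wrist.png

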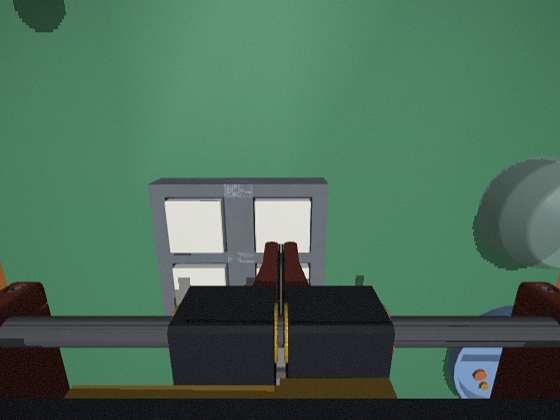

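The wrist view and the scene cloud agree: the shut tips at (282,243) lie about 33 mm above the reported TCP. The caps are untouched. I'll confirm this by touch on cell 4.

Run:
```python
from h import *
T=np.load("tray.npy"); q=down(T[2])
x,y=cellw(4,T)
print(current_force())
s=servo_line([x,y,-.03],q,rate=.03,contact_N=2)
print(s,current_position().round(4),current_force().round(2),current_clock())
s=servo_line([x,y,-.04],q,rate=.03,contact_N=12)
print(s,current_position().round(4),current_force().round(2),current_clock())
```

```text
[ 0.07703783 -0.33553904 -0.33786114]
True [ 0.5698 -0.0023 -0.0037] [-1.27 -0.78  0.62] 21.95
True [ 0.5695 -0.0023 -0.0147] [-1.7   0.27  8.38] 22.5417
```

Run:
```python
from h import *
T=np.load("tray.npy"); q=down(T[2])
x,y=cellw(4,T)
s=servo_line([x,y,-.04],q,rate=.03,contact_N=12)
print(s,current_position().round(4),current_force().round(2),current_clock())
servo_line([x,y,.03],q,rate=.15)
c=capture("wrist"); cv2.imwrite("pics/d_wrist.png",c["image"]); W=cloud(c)
for i in (0,4):
    u,v=proj(c,[*cellw(i,T),.03]).astype(int); print(i,u,v,W[v-20:v+8,u-15:u+15].reshape(-1,3)[:, 2][::60].round(3))
```

```text
True [ 0.5695 -0.0022 -0.0147] [-1.48  1.15  6.12] 22.775
0 183 234 [0.034 0.035 0.034 0.035 0.034 0.034 0.034 0.033 0.034 0.034 0.034 0.034
 0.035 0.033]
4 280 234 [0.02  0.021 0.02  0.019 0.02  0.021 0.02  0.02  0.02  0.02  0.021 0.019
 0.019 0.021]
```

View pics/d_wrist.png

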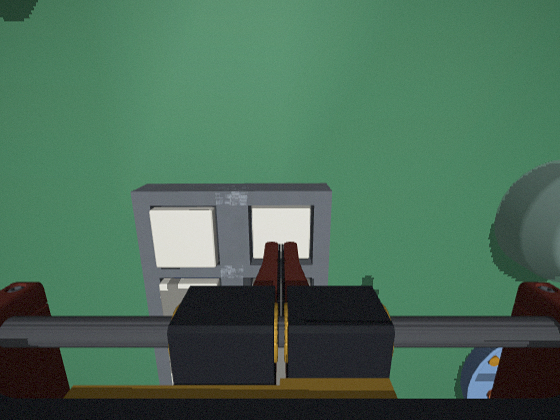

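Cell 4 is now 14 mm down: the cap top reads 0.020, against 0.034 for its neighbour. The tip is therefore about 35.7 mm above the reported TCP. I'll press the rest with that correction.

```bash
echo 'OFF=.0357' >> h.py
python3 - <<'E'
from h import *
T=np.load("tray.npy"); q=down(T[2])
for i in [0,1,5,6,2,3,7]:
    x,y=cellw(i,T)
    servo_line([x,y,.02],q,rate=.15)
    s=servo_line([x,y,.019-OFF],q,rate=.04,contact_N=14)
    z=current_position(); print(i,s,(z[2]+OFF).round(4),current_force().round(1),"DOWN" if z[2]+OFF<.025 else "taken",round(current_clock(),1))
    servo_line([x,y,.02],q,rate=.15)
E
```

```text
0 True 0.034 [-0.3  0.3  8.2] taken 24.5
1 True 0.034 [-0.2  0.4  7.7] taken 25.9
5 True 0.021 [-0.3  0.7  6.7] DOWN 27.6
6 True 0.021 [-1.6  0.6  6.8] DOWN 29.4
2 True 0.034 [-1.1  0.1  8.2] taken 30.9
3 True 0.021 [-0.4  0.8  7.4] DOWN 32.6
7 True 0.0341 [-0.6 -0.3  6. ] taken 34.2
```

Run:
```python
from h import *
p=current_position(); servo_line([p[0],p[1],.15],rate=.3)
move_gripper(.07)
move_ptp([.40,.12,.15],down(0))
c=capture("top"); cv2.imwrite("pics/e_top.png",c["image"]); W=cloud(c); T=np.load("tray.npy")
for i in range(8):
    u,v=proj(c,[*cellw(i,T),.03]).round().astype(int); print(i,np.nanmedian(W[v-3:v+4,u-3:u+4,2]).round(4))
for a in lids(c): print(*a)
print(current_clock())
```

```text
0 0.0345
1 0.0338
2 0.0341
3 0.0207
4 0.0211
5 0.0209
6 0.0209
7 0.034
[371. 160.] 93 [ 0.7394 -0.2296  0.0447] [ 58. 125.  40.]
[ 26. 211.] 310 [0.6148 0.5644 0.0481] [56. 23. 10.]
[176. 210.] 215 [0.6181 0.2236 0.0478] [177. 177. 179.]
[122. 243.] 230 [0.5434 0.341  0.0477] [187. 187. 189.]
[541. 286.] 358 [ 0.4472 -0.598   0.048 ] [33. 34. 35.]
[163. 277.] 125 [0.4656 0.2455 0.0478] [192. 191. 194.]
37.5083
```

View pics/e_top.png

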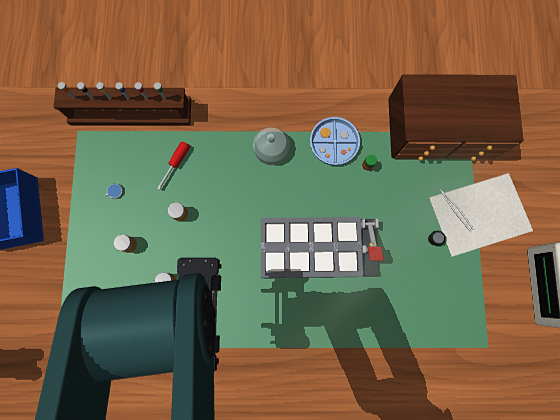

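Caps 3, 4, 5 and 6 are down (about 21 mm) and the other four read about 34 mm. The canister at pixel (176,210) is clear of the arm, so I'll grasp it first.

```bash
cat >> h.py <<'E'
def lidpos(c,guess,rad=.045,z=(.046,.053)):
    W=cloud(c); im=c["image"].astype(float)
    m=(W[...,2]>z[0])&(W[...,2]<z[1])&(np.hypot(W[...,0]-guess[0],W[...,1]-guess[1])<rad)
    P=W[m]; 
    if len(P)<100: return None
    (cx,cy),r=cv2.minEnclosingCircle(P[:,:2].astype(np.float32))
    b=im[m].mean(0)
    return np.array([cx,cy]),P.mean(0),r,len(P),b
def grasp(xy,th=0,tip=.024):
    q=down(th)
    move_gripper(.07)
    move_ptp([*xy,.10-OFF],q)
    s=servo_line([*xy,tip-OFF],q,rate=.12,contact_N=8)
    if s: print("CONTACT on descent",current_position(),current_force())
    move_gripper(.0)
    print("gap",current_finger_gap(),current_position().round(4))
    return s
E
python3 - <<'E'
from h import *
c=capture("top"); r=lidpos(c,[.618,.2236]); print(r)
xy=(r[0]+r[1][:2])/2
grasp(xy)
p=current_position(); servo_line([p[0],p[1],.16-OFF],rate=.2)
print(current_finger_gap(),current_force(),current_clock())
for n in("scene","wrist"):
    c=capture(n); cv2.imwrite(f"pics/f_{n}.png",c["image"])
c=capture("scene");W=cloud(c); p=current_position(); print(proj(c,p+[0,0,OFF]))
E
```

```text
(array([0.61857665, 0.22463927]), array([0.61883094, 0.22448431, 0.04820385]), 0.018868759274482727, 186, array([185.11290323, 184.79032258, 187.02688172]))
gap 0.03741166014394658 [ 0.619   0.2246 -0.0114]
0.03760953576161393 [-1.09599619  0.66910518 -1.98025726] 41.0083
[340.22293484 143.49465181]
```

View pics/f_scene.png

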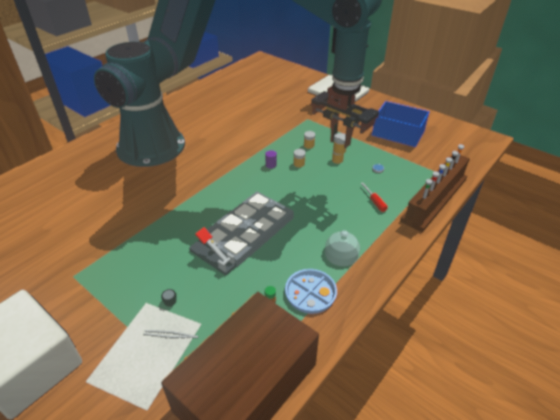

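View pics/f_wrist.png

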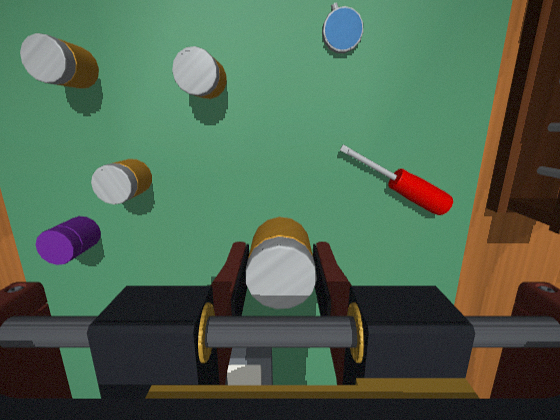

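The grip holds: gap 37.5 mm, lid at (281,270) in the wrist view. Next I'll measure the offset of the held canister from the TCP and place it in cell 4.

```bash
cat >> h.py <<'E'
def held():
    "held lid centre minus TCP (xy), lid z minus tip z"
    c=capture("wrist"); W=cloud(c); p=current_position()
    im=c["image"].astype(int); m=(im.min(-1)>110)&(np.hypot(W[...,0]-p[0],W[...,1]-p[1])<.03)
    P=W[m]; zt=np.median(P[:,2]); P=P[abs(P[:,2]-zt)<.004]
    (cx,cy),r=cv2.minEnclosingCircle(P[:,:2].astype(np.float32))
    return np.array([cx-p[0],cy-p[1]]),P[:,:2].mean(0)-p[:2],r,zt-p[2]-OFF,len(P)
E
python3 - <<'E'
from h import *
print(held())
E
```

```text
(array([-0.00027943, -0.00065091]), array([-0.00012174,  0.00262474]), 0.018987344577908516, np.float64(0.02258459279833807), 3104)
```

```bash
cat >> h.py <<'E'
def place(i):
    T=np.load("tray.npy"); q=down(T[2])
    o,_,r,h,n=held(); print("held",o.round(4),round(r,4),round(h,4),n)
    if abs(r-.019)>.002 or np.abs(o).max()>.006: o=np.zeros(2); print("offset ignored")
    x,y=cellw(i,T)-o
    move_ptp([x,y,.13-OFF],q)
    b=.048-h  # bottom below tip
    servo_line([x,y,.040+b-OFF],q,rate=.12)
    s=servo_line([x,y,.018+b-OFF],q,rate=.03,contact_N=4)
    z=current_position(); print("contact",s,"bottom z",(z[2]+OFF-b).round(4),current_force().round(1))
    if z[2]+OFF-b>.0245: print("NOT SEATED"); return False
    move_gripper(.052)
    servo_line([x,y,.12-OFF],rate=.2); print(current_clock()); return True
E
python3 - <<'E'
from h import *
print(place(4))
E
```

```text
held [-0.0002 -0.0006] 0.0191 0.0226 3117
contact True bottom z 0.0198 [-0.6 -0.2  6.6]
44.5083
True
```

Run:
```python
from h import *
move_ptp([.45,-.02,.15],down(0))
c=capture("top"); cv2.imwrite("pics/g_top.png",c["image"]); T=np.load("tray.npy")
print(cellw(4,T),lidpos(c,cellw(4,T),z=(.055,.08)))
for a in lids(c): print(*a)
```

```text
[ 0.57029943 -0.00234735] None
[371. 160.] 88 [ 0.7391 -0.2299  0.0448] [ 61. 130.  42.]
[ 26. 211.] 311 [0.616  0.5644 0.0481] [59. 25. 10.]
[122. 242.] 231 [0.5435 0.341  0.0476] [193. 193. 195.]
[541. 285.] 365 [ 0.4494 -0.5978  0.0479] [31. 32. 34.]
[163. 281.] 237 [0.4581 0.2444 0.0478] [194. 194. 196.]
[114. 299.] 252 [0.4195 0.3505 0.0476] [197. 197. 198.]
[190. 311.] 244 [0.3919 0.1811 0.0479] [156.  61. 122.]
```

View pics/g_top.png

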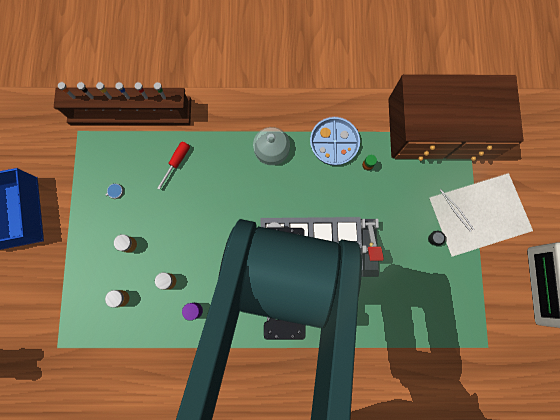

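The arm hides cell 4 from above; the other canisters, with lids at (122,242), (163,281) and (114,299), have not moved. Taking the next one.

Run:
```python
from h import *
c=capture("top"); r=lidpos(c,[.5435,.341]); print(r)
xy=(r[0]+r[1][:2])/2
move_ptp([*xy,.12],down(0))
c=capture("top"); cv2.imwrite("pics/i_top.png",c["image"]); T=np.load("tray.npy")
print(cellw(4,T),lidpos(c,cellw(4,T),z=(.055,.08)))
s=grasp(xy)
if not s:
    p=current_position(); servo_line([p[0],p[1],.15-OFF],rate=.2)
    print(current_finger_gap(),current_clock())
    if current_finger_gap()>.03: print(place(5))
```

```text
(array([0.54410827, 0.34168404]), array([0.54368464, 0.34205556, 0.04836164]), 0.018837012350559235, 186, array([204.4516129 , 203.97849462, 206.65591398]))
[ 0.57029943 -0.00234735] (array([ 0.56905437, -0.00180219]), array([ 0.56850994, -0.00183776,  0.06868686]), 0.018906554207205772, 229, array([147.65938865, 148.13537118, 150.28820961]))
gap 0.03742637189218628 [ 0.5441  0.3419 -0.0114]
0.03728279210163753 49.675
held [0.0007 0.0003] 0.019 0.0234 3102
contact True bottom z 0.0206 [-1.1  0.7  4.7]
53.5167
True
```

View pics/i_top.png

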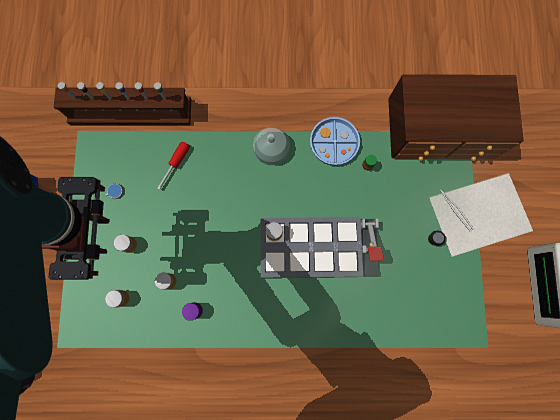

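The canister in cell 4 stands with its lid at z = 0.0687, where 0.069 is expected, within 1.5 mm of the cell centre. The other two follow.

Run:
```python
from h import *
T=np.load("tray.npy")
for g,i in (([.4581,.2444],6),([.4195,.3505],3)):
    c=capture("top"); r=lidpos(c,g)
    print(r)
    if r is None or r[3]<170 or np.ptp(r[4])>30: cv2.imwrite("pics/j_top.png",c["image"]); print("LOOK",[a for a in lids(c)]); break
    xy=(r[0]+r[1][:2])/2
    move_ptp([*xy,.12],down(0))
    c=capture("top")
    for k in (4,5,6): 
        l=lidpos(c,cellw(k,T),z=(.055,.08)); print(k,cellw(k,T).round(4),None if l is None else (l[0].round(4),l[1].round(4)))
    if grasp(xy): break
    p=current_position(); servo_line([p[0],p[1],.15-OFF],rate=.2)
    print(current_finger_gap(),current_clock())
    if current_finger_gap()<.03 or not place(i): break
```

```text
(array([0.45849153, 0.24498525]), array([0.45822885, 0.24464639, 0.0482007 ]), 0.01874215342104435, 193, array([216.34715026, 216.12953368, 218.12953368]))
4 [ 0.5703 -0.0023] (array([ 0.5692, -0.0156]), array([ 0.5684, -0.0076,  0.0686]))
5 [ 0.5707 -0.0583] (array([ 0.5695, -0.0448]), array([ 0.568 , -0.0533,  0.0686]))
6 [ 0.5712 -0.1143] None
gap 0.03730501764389813 [ 0.4586  0.2449 -0.0115]
0.03750453657154338 57.8583
held [0.0003 0.0002] 0.0188 0.0233 3212
contact True bottom z 0.0205 [ 0.3 -1.2  5.6]
61.6167
(array([0.41947103, 0.35128823]), array([0.41986232, 0.35113023, 0.04839204]), 0.0189431831240654, 209, array([218.84688995, 218.88038278, 220.11004785]))
4 [ 0.5703 -0.0023] (array([ 0.5702, -0.0155]), array([ 0.5685, -0.0074,  0.0685]))
5 [ 0.5707 -0.0583] (array([ 0.5691, -0.0588]), array([ 0.5682, -0.0594,  0.0685]))
6 [ 0.5712 -0.1143] (array([ 0.5703, -0.1008]), array([ 0.569 , -0.1097,  0.0686]))
gap 0.03738022239863768 [ 0.4198  0.3513 -0.0115]
0.03759780685393857 66.5083
held [0.0004 0.0008] 0.0189 0.0234 3191
contact True bottom z 0.0204 [-0.6 -0.6  5.2]
70.7833
```

Run:
```python
from h import *
T=np.load("tray.npy")
move_ptp([.42,.25,.16],down(0))
move_gripper(0)
sleep(.3)
c=capture("top"); cv2.imwrite("pics/k_top.png",c["image"]); W=cloud(c)
for k in range(8):
    l=lidpos(c,cellw(k,T),rad=.024,z=(.055,.08)); print(k,cellw(k,T).round(4),None if l is None else (l[0].round(4),l[1].round(4),l[2],l[3]))
for a in lids(c): print(*a)
im=c["image"].astype(int)
m=(im[...,2]>120)&(im[...,1]<80)&(im[...,0]<80)&(W[...,1]<-.15)&(W[...,1]>-.3)&(W[...,0]<.6)
P=W[m]; print("pad",len(P),P.min(0),P.max(0),P[P[:,2]>.06].mean(0))
th=T[2];R=np.array([[np.cos(th),-np.sin(th)],[np.sin(th),np.cos(th)]])
print("pad tray frame",R.T@(P[P[:,2]>.06].mean(0)[:2]-T[:2]))
c=capture("scene"); cv2.imwrite("pics/k_scene.png",cv2.resize(c["image"][170:290,170:330],None,fx=4,fy=4))
```

```text
0 [ 0.5023 -0.0029] None
1 [ 0.5027 -0.0589] None
2 [ 0.5032 -0.1149] None
3 [ 0.5036 -0.1709] (array([ 0.5021, -0.1701]), array([ 0.5018, -0.1693,  0.0685]), 0.018825078383088112, 238)
4 [ 0.5703 -0.0023] (array([ 0.569 , -0.0017]), array([ 0.5685, -0.0019,  0.0688]), 0.018920710310339928, 230)
5 [ 0.5707 -0.0583] (array([ 0.5688, -0.0577]), array([ 0.5679, -0.0574,  0.0685]), 0.01883768104016781, 230)
6 [ 0.5712 -0.1143] (array([ 0.5701, -0.1135]), array([ 0.5689, -0.1132,  0.0685]), 0.019286038354039192, 234)
7 [ 0.5716 -0.1703] None
[371. 160.] 95 [ 0.7391 -0.2297  0.0449] [ 56. 120.  39.]
[ 26. 212.] 313 [0.6147 0.5643 0.0483] [55. 23.  9.]
[541. 285.] 364 [ 0.4494 -0.5978  0.0481] [29. 30. 31.]
[190. 311.] 245 [0.392  0.181  0.0477] [146.  57. 114.]
pad 187 [ 0.17199943 -0.23883175 -0.00242806] [ 0.53166511 -0.15259201  0.08615523] [ 0.51700292 -0.22319717  0.07753543]
pad tray frame [-0.02099488 -0.13643304]
```

View pics/k_top.png

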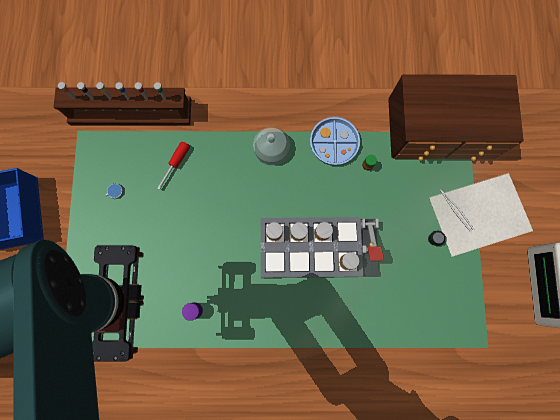

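View pics/k_scene.png

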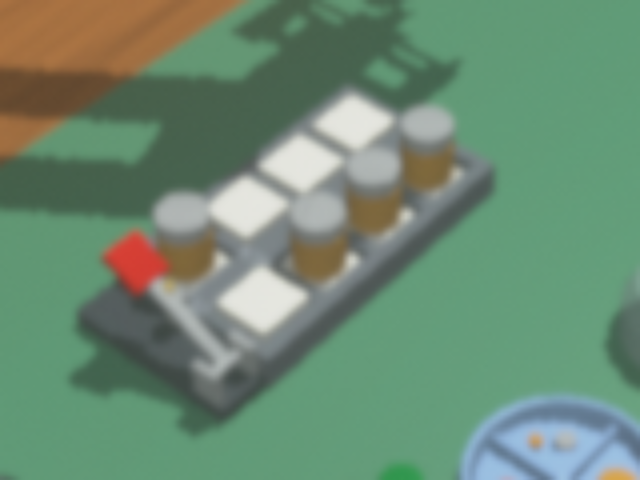

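All four canisters stand in cells 3 to 6 with lids at about 0.0686. The lever is still up, with its red pad at (376,254), measured at (0.517, -0.223, 0.078). Next I'll press it.

Run:
```python
from h import *
T=np.load("tray.npy"); q=down(T[2]); y=-.2245
move_ptp([.42,-.10,.16],q)
move_ptp([.513,y,.13-OFF],q)
servo_line([.513,y,.092-OFF],q,rate=.1)
s=servo_line([.501,y,.0365-OFF],q,rate=.05,contact_N=30)
print(s,current_position()+[0,0,OFF],current_force().round(1))
if not s:
    s=servo_line([.501,y,.031-OFF],q,rate=.03,contact_N=20)
    print(s,current_position()+[0,0,OFF],current_force().round(1))
servo_line([.501,y,.10-OFF],q,rate=.12)
servo_line([.501,y,.16],q,rate=.2)
move_ptp([.42,-.05,.18],q); move_ptp([.42,.25,.18],down(0)); sleep(.3)
c=capture("top"); cv2.imwrite("pics/l_top.png",c["image"]); W=cloud(c)
for k in (3,4,5,6):
    l=lidpos(c,cellw(k,T),rad=.024,z=(.055,.08)); print(k,None if l is None else (l[0].round(4),l[1].round(4),l[3]))
im=c["image"].astype(int)
m=(im[...,2]>120)&(im[...,1]<80)&(im[...,0]<80)&(W[...,1]<-.18)&(W[...,1]>-.3)&(W[...,0]<.6)&(W[...,0]>.4)
P=W[m]; print("pad",len(P),np.median(P,0),P[:,2].max(),current_clock())
c=capture("scene"); cv2.imwrite("pics/l_scene.png",cv2.resize(c["image"][170:290,170:330],None,fx=4,fy=4))
```

```text
False [ 0.50092651 -0.22434582  0.03651823] [ 0.1 -0.   0.2]
True [ 0.50135994 -0.22471421  0.03277571] [-3.7  1.6 18.1]
3 (array([ 0.5021, -0.1704]), array([ 0.5017, -0.1693,  0.0684]), 239)
4 (array([ 0.5693, -0.0016]), array([ 0.5684, -0.002 ,  0.0687]), 229)
5 (array([ 0.5688, -0.0576]), array([ 0.568 , -0.0575,  0.0687]), 227)
6 (array([ 0.5698, -0.114 ]), array([ 0.5689, -0.1133,  0.0687]), 232)
pad 191 [ 0.50544429 -0.22350713  0.03715841] 0.042020655510197964 81.4083
```

View pics/l_top.png

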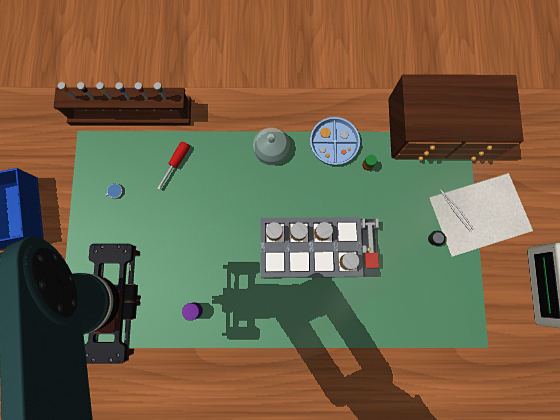

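View pics/l_scene.png

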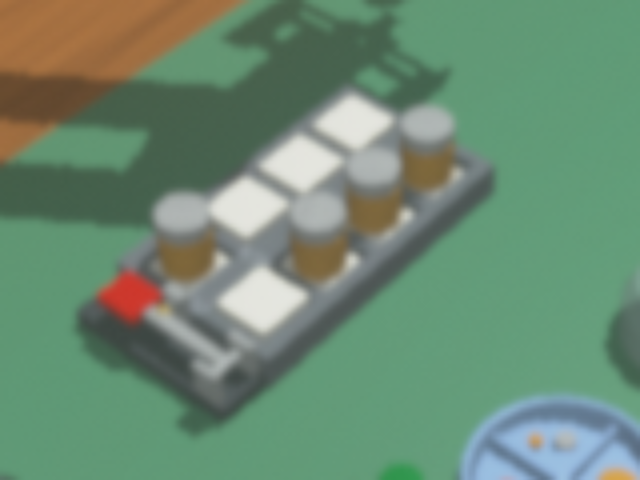

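The pad now lies level at (372,260), z about 0.036, and stays there unaided. All four canisters still stand upright and the bystanders have not moved. Handing in.

Run:
```python
from bench import *
close_job(); print(current_clock())
```

```text
the job is handed in; nothing more can be done
the job is handed in; nothing more can be done
```

I finished the job and handed it in at about 81 s of the 210 s limit; the interface gives no verdict.

- **Caps:** pressing all eight showed cells 3, 4, 5 and 6 empty. Their caps went down to about 21 mm above the bench, where the lowered height is specified. Caps 0, 1, 2 and 7 did not give, stopping at about 34 mm.
- **Canisters:** all four brass canisters are in cells 3 to 6. Their lids are at 68.4–68.7 mm, against 69 mm for a canister resting on a lowered cap. They are within about 2 mm of the cell centres and unchanged after the lever press.
- **Lever:** I pressed it last, to its stop. Afterwards the pad stayed down by itself at about 37 mm, where 35 mm is expected and the camera is good to about 2 mm.
- **Bystanders:** the other things and the purple look-alike showed no movement in the last top picture.

**What disagreed:** the real finger tips lie about 36 mm above the reported tool position. My first round of presses therefore stopped short and touched nothing. I measured the offset with the cameras, confirmed it by touch on cell 4, and corrected for it in every move after that.

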